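# Power the board and take the chip's temperature

### The job

Push the blue sled straight along its slide until it is fully home against the stop, so that the board is powered. Then take the infrared thermometer from its stand and aim it squarely at the chip with the orange dot, its nose about 4 cm away and without touching the board or the sled with it, and hold it steady there for two seconds. Lay it back in its stand as it was, and leave the sled home and the other things on the bench where they are.

Things in the scene. Friction and masses are not known exactly. Their poses are not given: they have to be found in the camera images.
- bed: grey slide bed fixed to the bench, 330 x 175 mm, floor 10 mm high, turned up to 0.25 rad. Aluminium rails along both long edges, inner faces 133 mm apart, tops at z = 26 mm; black stop block with brass contacts across the far end, top at z = 32 mm. Origin on the bench under the slide's middle line; +x along that line away from the robot to the stop, z up; reaches from x = -180 to +150 mm
- bed_home (a point): point on the bed's floor, 60 mm along +x from the bed's origin and 10 mm up: the sled's origin is here when it is fully home against the stop
- sled: loose blue sled, 0.6 kg, base 120 (x) x 110 (y) x 12 mm; origin at the centre of its underside, x = way of travel, z up. Starts 90 to 140 mm short of home. Guide shoes 50 mm long run between the rails with 1.5 mm play a side: pushed more than about 20 mm off its middle it skews and can jam. On it a green board, 100 wide, 90 tall, leans back 30 degrees, from x = -20, z = 14 to x = 25, z = 92 mm
- push_mark (a point): on the yellow stripe down the middle of the sled's upright push plate (across its rear end, the robot's side; 110 mm wide, 8 thick, 48 high): on the plate's rear face, in the sled's frame x = -60, y = 0, z = 28 mm. A straight push here along the bed's +x takes about 4 to 8 N
- chip (a point): middle of the face of the black chip (24 mm square, orange dot) on the board: in the sled's frame x = 3.3, y = 20, z = 66.9 mm. Its z axis points squarely out of the chip's face, back towards the robot's side and 30 degrees upwards; its y axis is the sled's y
- thermometer: loose infrared thermometer, 0.12 kg: yellow body 100 x 26 x 26 mm, black rubber band round its middle, black nose (16 mm across, 25 long) in front. Origin at the middle of the yellow body; x to the nose, its line of sight; z out of its display side. Starts in the stand, nose away from the robot and 30 degrees down; grip it from above across its sides (along its y) at its middle
- nose (a point): front end of the thermometer's nose, 75 mm ahead of its origin along its x
- stand: fixed stand left or right of the slide, base 130 x 75 x 12 mm, origin on the bench under its middle, x the way the resting nose points, z up. Two U cradles sloping 30 degrees nose-down, 34 mm wide inside, walls 13 mm high, 68 mm free between them for fingers; front cheeks 3 mm ahead of the body's front stop it sliding down. The thermometer goes straight up out and straight down in
- stand_rest (a point): where the thermometer's origin is when it lies in the stand: 78 mm above the bench over the stand's origin (it creeps up to 3 mm further down the slope until the front cheeks hold it)
- stand_nose (a point): where the front end of the thermometer's nose is when it lies in the stand
- tray: fixed grey divided parts tray, 130 x 90 x 30 mm, on the other side of the slide from the stand; origin at the centre of its underside
- alcohol: clear solvent bottle with red cap, 66 mm across, 190 mm tall (bystander, not to be disturbed)
- dropper: small white dropper bottle, 38 mm across, 75 mm tall (bystander, not to be disturbed)
- spool: orange solder spool standing on end, 52 mm across, 40 mm tall (bystander, not to be disturbed)
- screwdriver: red-handled screwdriver lying flat, 150 mm long (bystander, not to be disturbed)
- partsbox: closed yellow parts box 80 x 60 x 30 mm (bystander, not to be disturbed)
- cup: black cup, 72 mm across, 85 mm tall (bystander, not to be disturbed)
Things that resemble listed ones, but are neither listed nor needed, are in the scene too. What is shaped like the stand but pink or turquoise is not meant.

How it is judged:
By the outcome, as a careful person would: the job done as asked, in the order asked, and still so for the second after the job is handed in, with the robot touching nothing.
It also fails if it takes over 66 s, if anything falls off the work surface, if the arm or the gripper's body presses on something with over 40 N, if the wrist force passes 120 N, or if a joint passes its speed limit or range.

### The arm

A 7-joint arm with a two-finger parallel gripper is mounted at the origin on the work surface. World frame = base frame: x ahead of the robot, y to its left, z up, the work surface at z = 0. Lengths are in m, angles in rad, forces in N, time in s.
With the tool pointing down it reaches from about 0.35 to 0.9 m from the base axis. Payload 7.2 kg.
Tool frame: the origin (TCP) lies on the centre line of the jaws, within the pads' length; the fingertips stand 14 mm ahead of it and the grasp point (between the pads) lies 5 mm behind it; z points along the fingers, y is the direction in which the jaws open and shut (so a half turn about z gives the same grasp; the last joint's range is limited). The gripper opens to 88 mm and grips with 3 to 60 N. Pads are 20 mm wide; open, the fingers measure 115 mm over their backs; the gripper's body (75 mm by 178 mm) begins 61 mm behind the grasp point.
Start: joints at [1.13, 0.411, -0.013, 1.596, 0.006, 1.134, -0.082], TCP at [0.228, -0.582, 0.237] pointing down, gripper open.
Joint ranges: [-2.95, 2.95], [-0.29, 1.99], [-1.47, 1.44], [0.14, 2.54], [-1.03, 4.17], [0.13, 1.85], [-2.86, 2.86]. Speed limits (rad/s): [2.39, 2.39, 3.01, 3.01, 3.14, 3.14, 3.14].

### API

Orientations are given as a unit quaternion [x, y, z, w].
In Python, from bench import readout, vision, hand_in gives the robot as it stands. The module is installed in compiled form; this text tells all that it offers.
- The arm moves only by the shell command python3 -m jog 'ROWS' [OPENING]. ROWS is JSON, a list of rows, each a list of 2 entries, a list of its own where there are three numbers: the shift along the tool's x, y, z normalised to -1 to 1, where 1 is 200 mm, then the turn about the tool's z normalised to -1 to 1, where 1 is 60 degrees. A call has 1 to 5 rows; each row is the pose to reach, as a shift and turn from the pose commanded when the call began, along the tool's axes at that moment; what a row does not reach only later rows make up. A row lasts 1/8 s, in which the tool goes at most 62.5 mm and 10.7 degrees, less where a joint would pass 70% of its speed; a pose out of reach is approached as far as the arm can. A call with a number of a shift or a turn outside -1 to 1 is refused whole. A call with a gripper value outside its range is refused whole. OPENING is the opening, from 0 (shut) to 1 (fully open), set as the call begins (- or left out, the last holds). The fingers move at their own pace and stop on an object; the grip force is fixed at half the most. Time passes only in rows, so rows that repeat a pose let the fingers close. It gives the time, the measured TCP pose, the force and the opening at its end, in the units of the state.
- readout.sense(): the state, without advancing time (a new reading comes with each control period).
- vision.snapshot(name): name is "side" or "top" or "wrist"; returns a dict with "pixels" (420x560x3 uint8, red, green, blue), "fx", "fy", "cx", "cy" (pixels), "dist_coeffs" ([k1, k2, p1, p2, k3] as OpenCV has them; the pictures are not rectified), "R" (3x3) and "t" (3): a world point X has camera coordinates R X + t; the wrist camera has in their place "mount" (4x4, takes a point from camera to tool coordinates, whose origin is the TCP and whose axes are the flange's). Camera axes: x right, y down, z forward; pixel columns grow to the right and rows downward; lengths in m; the calibration is good to about 2 mm. A picture is of the moment at which its call begins: read the wrist's pose just before it. There is no depth.
- hand_in(): hands the job in, once; it reports no verdict.
The state is a dict: "time_s": time; "joint_pos": joint angles; "qvel": joint speeds; "tau": joint torques, N m; "tcp_pos": TCP position; "eef_rot": TCP orientation; "wrist_force": force on the tool from outside, world axes, zero at the start; "wrist_torque": the same for the moment, N m; "grip_width": finger opening in m.
Only numpy, scipy, OpenCV 4.12 (cv2) and the standard library are available. Lean on these libraries where they do the work, as an engineer would, in place of code of your own. Each camera call takes 0.05 s, during which the arm holds its last target. There are 200 camera calls.

## Working session

There is one attempt and no reset: what is moved stays moved. The work goes in short steps, Python scripts to look and compute and a shell command to move; the robot and the scene stay as the last step left them, time stands still between calls to the robot, and variables do not carry over. Pictures are saved under pics/ and viewed, about 8 in all and at most 12, crops included, and the job is handed in when it is done.

```bash
mkdir -p pics; python3 - <<'E'
from bench import readout, vision
import cv2, json
s=readout.sense(); print({k:(v if isinstance(v,(int,float)) else [round(float(x),4) for x in v]) for k,v in s.items()})
for n in ("top","side","wrist"):
    d=vision.snapshot(n); cv2.imwrite(f"pics/{n}0.png",d["pixels"][:,:,::-1])
    print({k:(v.tolist() if hasattr(v,'tolist') else v) for k,v in d.items() if k!="pixels"})
E
```

```text
{'time_s': 0.0, 'joint_pos': [1.1298, 0.4119, -0.0127, 1.597, 0.0056, 1.1343, -0.0822], 'qvel': [0.0016, -0.0006, 0.0013, -0.0007, 0.001, 0.0003, 0.0005], 'tau': [-0.0001, -58.795, 0.6422, -29.1076, -0.0536, 0.0182, 0.0001], 'tcp_pos': [0.2274, -0.5816, 0.2358], 'eef_rot': [0.9827, 0.1853, -0.0002, -0.0008], 'wrist_force': [-0.3447, -0.6162, 1.1228], 'wrist_torque': [-0.0013, -0.0493, 0.0455], 'grip_width': 0.08767940980045419}
{'fx': 511.652266690382, 'fy': 511.652266690382, 'cx': 286.8972713520147, 'cy': 206.63246417592117, 'dist_coeffs': [-0.0937951893886013, 0.0, 0.0, 0.0, 0.0], 'R': [[0.03873716716409894, -0.9992443362290145, 0.0031919264303721], [-0.9779669177018481, -0.03856768815070022, -0.20516637470954519], [0.20513444313631926, 0.0048259657009337735, -0.9787219065159448]], 't': [-0.05888903984782215, 0.5298810946812318, 1.4543519645259293]}
{'fx': 384.7877157421829, 'fy': 384.7877157421829, 'cx': 281.17396337793144, 'cy': 216.18064516607018, 'dist_coeffs': [-0.020537530541826172, 0.0, 0.0, 0.0, 0.0], 'R': [[-0.9292901791942563, -0.3692237703430035, 0.00967317253047982], [-0.24257960503965612, 0.5903745149122083, -0.7698136575568008], [0.2785227065643156, -0.7177267861490694, -0.6381953951355466]], 't': [0.4553642556635112, 0.19291800758509464, 0.9399929523093732]}
{'fx': 330.0640275617424, 'fy': 330.0640275617424, 'cx': 278.465646687722, 'cy': 204.50500972208613, 'dist_coeffs': [0.002507922637216283, 0.0, 0.0, 0.0, 0.0], 'mount': [[-0.000774757740095778, -0.9633901184526256, -0.2681023674238571, 0.07338277759599121], [0.9999992686088761, -0.0004974000397508917, -0.0011024404337443452, 0.0005700947525942857], [0.0009287260918379683, -0.2681030254604248, 0.9633897992021763, -0.1479851619059573], [0.0, 0.0, 0.0, 1.0]]}
```

View pics/top0.png

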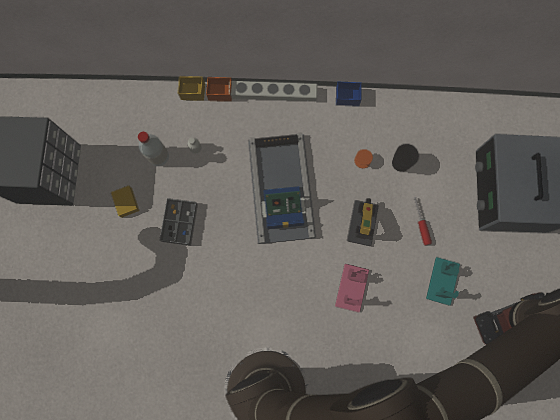

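View pics/side0.png

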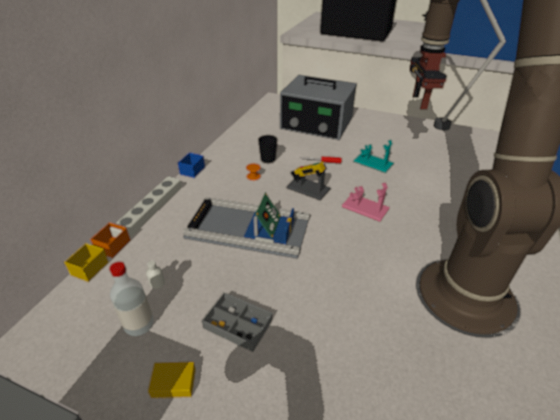

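The top view shows the bed around (282,190), with the sled near its robot end. The stand and thermometer are around (365,220). The tray, at (180,222), is on the other side. Next I'll enlarge the bed and stand.

```bash
cat > h.py <<'E'
import numpy as np, cv2
from bench import readout, vision
from scipy.spatial.transform import Rotation as Rn
def ray(d,uv):
    K=np.array([[d["fx"],0,d["cx"]],[0,d["fy"],d["cy"]],[0,0,1]])
    p=cv2.undistortPoints(np.array([[uv]],float),K,np.array(d["dist_coeffs"]))[0,0]
    R=np.array(d["R"]);t=np.array(d["t"])
    return -R.T@t, R.T@np.array([p[0],p[1],1])
def atz(d,uv,z):
    o,r=ray(d,uv); return o+r*(z-o[2])/r[2]
def proj(d,X):
    K=np.array([[d["fx"],0,d["cx"]],[0,d["fy"],d["cy"]],[0,0,1]])
    return cv2.projectPoints(np.array(X,float).reshape(-1,3),cv2.Rodrigues(np.array(d["R"]))[0],np.array(d["t"]),K,np.array(d["dist_coeffs"]))[0][:,0]
def snap(n):
    s=readout.sense(); d=vision.snapshot(n)
    if n=="wrist":
        M=np.eye(4);M[:3,:3]=Rn.from_quat(s["eef_rot"]).as_matrix();M[:3,3]=s["tcp_pos"]
        W=np.linalg.inv(M@np.array(d["mount"])); d["R"]=W[:3,:3];d["t"]=W[:3,3]
    return d
def crop(d,x,y,w,h,f,name):
    cv2.imwrite(name,cv2.resize(d["pixels"][y:y+h,x:x+w,::-1],None,fx=f,fy=f,interpolation=cv2.INTER_CUBIC))
E
python3 - <<'E'
from h import *
d=snap("top"); crop(d,240,128,150,118,5,"pics/topc.png")
E
```

```text
(no output)
```

View pics/topc.png

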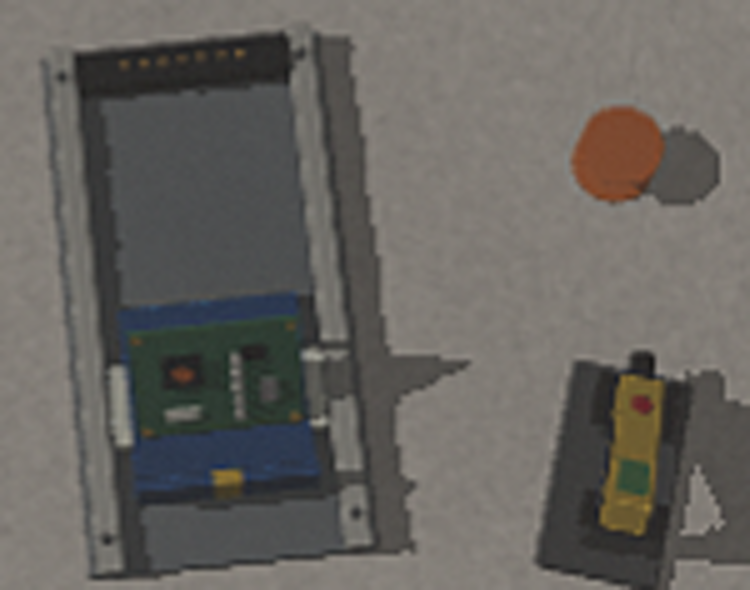

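```bash
python3 - <<'E'
from h import *
np.set_printoptions(precision=4,suppress=True)
d=snap("top")
f=lambda u,v,z: atz(d,(240+u/5-.4,128+v/5-.4),z)
LN,RN,LF,RF=f(92,577,.026),f(373,549,.026),f(43,60,.026),f(316,28,.026)
print("bed",LN,RN,LF,RF, np.linalg.norm(LN-RN),np.linalg.norm(LF-LN),np.linalg.norm(RF-RN),np.linalg.norm(LF-RF))
ax=(LF+RF-LN-RN)/2; l=np.linalg.norm(ax); ax/=l; print("yaw",np.arctan2(ax[1],ax[0]), "yaws",[np.arctan2(*(b-a)[[1,0]]) for a,b in((LN,LF),(RN,RF))])
c=(LN+RN+LF+RF)/4; o=c+ax*.015; print("origin",o)
for z in (.058,.070): 
  p=f(228,470,z); print("plate top",z,p,"bedx",(p-o)@ax,"bedy",(p-o)@[-ax[1],ax[0],0])
A,B,C,D=f(577,360,.012),f(695,380,.012),f(540,565,.012),f(660,588,.012)
print("stand",A,B,C,D,np.linalg.norm(A-C),np.linalg.norm(C-D),(A+D)/2, [np.arctan2(*v[[1,0]]) for v in (A-C,B-D)])
print("thermo approx top face mid", f(635,453,.093), "tail/front", f(627,530,.115),f(640,378,.06))
E
```

```text
bed [0.4244 0.0434 0.026 ] [ 0.4477 -0.1227  0.026 ] [0.7452 0.0901 0.026 ] [ 0.7728 -0.0784  0.026 ] 0.1677137074745721 0.3242350343069268 0.3281728302533999 0.17065793940518817
yaw 0.14003391309696656 yaws [np.float64(0.14450797324743084), np.float64(0.13561353822982902)]
origin [ 0.6124 -0.0148  0.026 ]
plate top 0.058 [ 0.4862 -0.0349  0.058 ] bedx -0.12771219048796054 bedy -0.0023026651874549237
plate top 0.07 [ 0.4841 -0.035   0.07  ] bedx -0.12985262787928628 bedy -0.0020872576192919553
stand [ 0.5709 -0.2447  0.012 ] [ 0.5613 -0.3171  0.012 ] [ 0.4439 -0.224   0.012 ] [ 0.4327 -0.2964  0.012 ] 0.12866252821056204 0.07327957168723434 [ 0.5018 -0.2706  0.012 ] [np.float64(-0.1619792593838435), np.float64(-0.15986904983523684)]
thermo approx top face mid [ 0.4989 -0.2681  0.093 ] tail/front [ 0.4505 -0.2605  0.115 ] [ 0.5505 -0.2759  0.06  ]
```

```bash
cat >> h.py <<'E'
BO=np.array([.6124,-.0148,0]); BY=.140
def bed(x,y=0,z=0): c,s=np.cos(BY),np.sin(BY); return BO+[c*x-s*y,s*x+c*y,z]
def yaw(q): X=Rn.from_quat(q).as_matrix()[:,0]; return np.arctan2(X[1],X[0])
def go(p,yw):
    s=readout.sense(); R=Rn.from_quat(s["eef_rot"]).as_matrix()
    v=R.T@(np.array(p)-s["tcp_pos"])/.2; tn=-(yw-yaw(s["eef_rot"]))/np.radians(60)
    print("now",np.round(s["tcp_pos"],4),"yaw",round(yaw(s["eef_rot"]),4),"F",np.round(s["wrist_force"],1),"t",s["time_s"],"w",s["grip_width"]); print("to",np.round(p,4),"row",np.round(v,3),"turn",round(tn,3))
E
python3 -c "
from h import *
go(bed(-.175,0,.21),BY)"
```

```text
now [ 0.2276 -0.5819  0.2363] yaw 0.3728 F [-0.4  0.5 -0.2] t 0.25 w 0.08798191210281801
to [ 0.4391 -0.0392  0.21  ] row [ 1.973 -2.142  0.133] turn 0.222
```

```bash
python3 -m jog '[[[0.25,-0.25,0],0],[[0.5,-0.5,0],0],[[0.75,-0.75,0],0],[[0.95,-0.95,0],0],[[0.95,-0.95,0],0]]' 0
python3 -m jog '[[[0.25,-0.25,0],0],[[0.5,-0.5,0],0],[[0.75,-0.75,0],0],[[0.95,-0.95,0.1],0.1],[[0.95,-0.95,0.1],0.222]]'
python3 -c "
from h import *
go(bed(-.175,0,.21),BY)"
```

```text
time_s: 0.88
tcp_pos: [0.337, -0.3322, 0.237]
eef_rot: [0.982, 0.188, 0.0, -0.0]
wrist_force: [-0.6, -1.6, -0.4]
grip_width: 0.0412
time_s: 1.5
tcp_pos: [0.4439, -0.086, 0.2163]
eef_rot: [0.997, 0.071, 0.0, -0.0]
wrist_force: [0.4, -0.8, 0.0]
grip_width: 0.0003
now [ 0.4439 -0.086   0.2163] yaw 0.1415 F [ 0.4 -0.8  0. ] t 1.5 w 0.0003283406174043074
to [ 0.4391 -0.0392  0.21  ] row [ 0.009 -0.235  0.032] turn 0.001
```

```bash
python3 -m jog '[[[0.01,-0.235,0.03],0],[[0.01,-0.235,0.03],0],[[0.01,-0.235,0.03],0]]'
python3 - <<'E'
from h import *
d=snap("wrist"); cv2.imwrite("pics/w1.png",d["pixels"][:,:,::-1]); np.save("w1.npy",d,allow_pickle=True)
print(proj(d,[bed(-.18,.0665,.026),bed(-.18,-.0665,.026),bed(-.128,0,.058),bed(.15,.0665,.026),bed(.15,-.0665,.026)]).round(1))
E
```

```text
time_s: 1.88
tcp_pos: [0.4386, -0.0435, 0.2108]
eef_rot: [0.998, 0.07, 0.0, 0.0]
wrist_force: [1.1, -0.3, 0.3]
grip_width: 0.0004
[[ 209.9  190.3]
 [ 338.6  190.3]
 [ 273.6  141.9]
 [ 185.4 -231.7]
 [ 359.9 -231.8]]
```

View pics/w1.png

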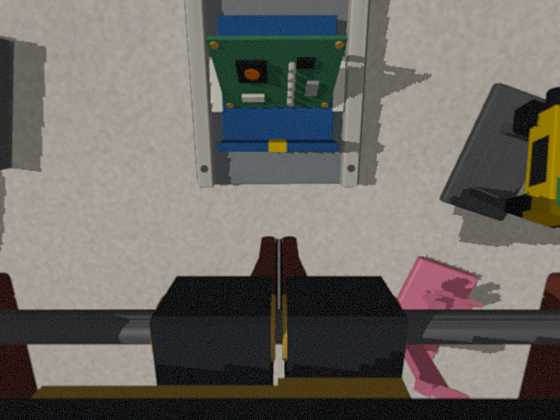

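```bash
python3 - <<'E'
from h import *
s=readout.sense(); print(s["tcp_pos"],np.abs(s["qvel"]).max())
d=snap("wrist"); np.save("w2.npy",d,allow_pickle=True); crop(d,180,0,200,200,3,"pics/w2.png")
print(proj(d,[bed(-.18,.0665,.026),bed(-.18,-.0665,.026),bed(-.128,0,.058),bed(.15,.0665,.026),bed(.15,-.0665,.026)]).round(1))
E
```

```text
[ 0.43863724 -0.04394696  0.2108044 ] 0.00988167760089511
[[ 209.5  190.4]
 [ 338.1  190.2]
 [ 272.9  141.9]
 [ 184.3 -231.4]
 [ 358.7 -231.8]]
```

View pics/w2.png

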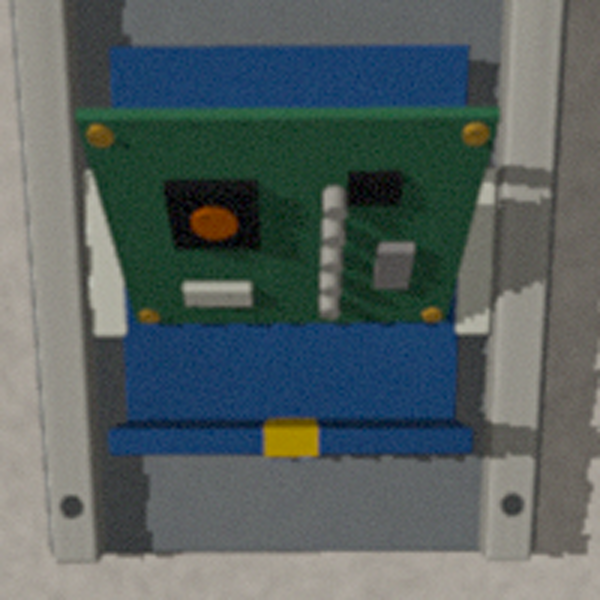

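```bash
python3 - <<'E'
from h import *
from scipy.optimize import least_squares
np.set_printoptions(precision=4,suppress=True)
w=np.load("w2.npy",allow_pickle=True).item()
f=lambda u,v,z: atz(w,(180+u/3-.33,v/3-.33),z)
s=readout.sense();T=np.array(s["tcp_pos"])
print("tip px",proj(w,[T-[0,0,.014]]))
LN,RN,LF,RF=f(98,558,.026),f(486,558,.026),f(66,0,.026),f(503,0,.026)
print(LN,RN,LF,RF); a=(LF+RF-LN-RN)[:2]; print("yaw",np.arctan2(a[1],a[0]),[np.arctan2(*(q-p)[[1,0]]) for p,q in((LN,LF),(RN,RF))],"mid near",(LN+RN)/2, "pred",bed(-.18,0,.026))
p=f(291.5,457,.058); print("plate rear top",p)
# chip corners dot: chip middle (212,215)
for pp in (f(291.5,457,.058),f(291.5,457,.07)): print((pp-BO)[:2]@[np.cos(BY),np.sin(BY)],(pp-BO)[:2]@[-np.sin(BY),np.cos(BY)])
t=atz(w,(180+212/3-.33,215/3-.33),.0769);q=t-BO;print("chip bed xy",q[:2]@[np.cos(BY),np.sin(BY)],q[:2]@[-np.sin(BY),np.cos(BY)])
E
```

```text
tip px [[278.0635 255.884 ]]
[0.4302 0.0234 0.026 ] [ 0.4487 -0.1085  0.026 ] [0.598  0.0472 0.026 ] [ 0.616  -0.0815  0.026 ]
yaw 0.15049531533001215 [np.float64(0.1406146220571969), np.float64(0.1603759751238239)] mid near [ 0.4395 -0.0426  0.026 ] pred [ 0.4342 -0.0399  0.026 ]
plate rear top [ 0.4772 -0.0374  0.058 ]
-0.1369926758891031 -0.003472036288701576
-0.1356223688675443 -0.0035407198371032534
chip bed xy -0.07093136384491597 0.017356584943274734
```

```bash
sed -i 's/^BO=.*/BO=np.array([.6149,-.0168,0]); BY=.145/' h.py
python3 -c "
from h import *
go(bed(-.172,0,.042),BY)"
```

```text
now [ 0.4387 -0.0441  0.2108] yaw 0.1387 F [-0.4 -0.1 -0.6] t 1.975 w 0.0004006916105296328
to [ 0.4447 -0.0417  0.042 ] row [ 0.031 -0.008  0.844] turn -0.006
```

```bash
python3 -m jog '[[[0.03,-0.008,0.3],-0.006],[[0.03,-0.008,0.6],-0.006],[[0.03,-0.008,0.844],-0.006],[[0.03,-0.008,0.844],-0.006],[[0.03,-0.008,0.844],-0.006]]'
python3 -m jog '[[[0.05,0,0],0],[[0.1,0,0],0],[[0.15,0,0],0],[[0.2,0,0],0],[[0.25,0,0],0]]'
python3 -c "
from h import *
go(bed(-.03,0,.042),BY)"
```

```text
time_s: 2.6
tcp_pos: [0.4452, -0.041, 0.0432]
eef_rot: [0.997, 0.073, 0.001, 0.0]
wrist_force: [0.5, 0.2, 1.0]
grip_width: 0.0003
time_s: 3.22
tcp_pos: [0.4923, -0.0337, 0.0421]
eef_rot: [0.997, 0.073, -0.002, 0.001]
wrist_force: [-8.3, -0.1, 6.6]
grip_width: 0.0007
now [ 0.4923 -0.0337  0.0421] yaw 0.1462 F [-8.3 -0.1  6.6] t 3.225 w 0.0006550003526853548
to [ 0.5852 -0.0211  0.042 ] row [ 0.469  0.005 -0.001] turn 0.001
```

```bash
python3 -m jog '[[[0.05,0,0],0],[[0.1,0,0],0],[[0.15,0,0],0],[[0.2,0,0],0],[[0.25,0,0],0]]'
python3 -m jog '[[[0.05,0,0],0],[[0.1,0,0],0],[[0.14,0,0],0],[[0.18,0,0],0],[[0.22,0,0],0]]'
python3 - <<'E'
from h import *
go(bed(-.01,0,.042),BY)
d=snap("top"); crop(d,240,128,100,118,5,"pics/topd.png")
E
```

```text
time_s: 3.85
tcp_pos: [0.542, -0.0263, 0.0422]
eef_rot: [0.997, 0.073, -0.002, 0.0]
wrist_force: [-7.2, -0.3, 6.9]
grip_width: 0.0005
time_s: 4.47
tcp_pos: [0.5857, -0.0199, 0.0422]
eef_rot: [0.997, 0.073, -0.002, 0.0]
wrist_force: [-6.1, -1.5, 4.8]
grip_width: 0.0002
now [ 0.5857 -0.0199  0.0422] yaw 0.1463 F [-6.1 -1.5  4.8] t 4.475 w 0.0002412165152898814
to [ 0.605  -0.0182  0.042 ] row [0.097 0.006 0.001] turn 0.001
```

View pics/topd.png

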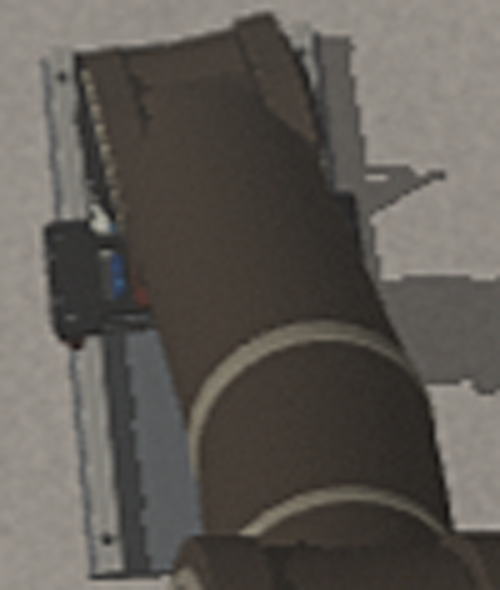

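The arm hides the sled in this view, so it tells me nothing. I'll push on slowly and go by force.

```bash
python3 -m jog '[[[0.02,0,0],0],[[0.04,0,0],0],[[0.055,0,0],0],[[0.07,0,0],0],[[0.07,0,0],0]]'
python3 -m jog '[[[0.01,0,0],0],[[0.02,0,0],0],[[0.03,0,0],0],[[0.03,0,0],0]]'
```

```text
time_s: 5.15
tcp_pos: [0.6, -0.0176, 0.0421]
eef_rot: [0.997, 0.073, -0.001, 0.0]
wrist_force: [-4.4, -0.9, 2.8]
grip_width: 0.0006
time_s: 5.65
tcp_pos: [0.6043, -0.017, 0.0419]
eef_rot: [0.997, 0.073, -0.002, 0.0]
wrist_force: [-10.7, -0.7, 7.9]
grip_width: 0.0003
```

```bash
python3 -m jog '[[[0.01,0,0],0],[[0.02,0,0],0],[[0.02,0,0],0]]'
```

```text
time_s: 6.02
tcp_pos: [0.6043, -0.0171, 0.0415]
eef_rot: [0.997, 0.073, -0.006, 0.001]
wrist_force: [-23.2, -3.4, 18.5]
grip_width: 0.0004
```

It has hit a hard stop at x = 0.604, against 0.605 predicted for home. I'll back off and check with the wrist camera.

```bash
python3 -m jog '[[[-0.1,0,0],0],[[-0.3,0,0],0],[[-0.4,0,-0.2],0],[[-0.4,0,-0.5],0],[[-0.4,0,-0.8],0]]'
python3 -m jog '[[[0.1,0,-0.2],0],[[0.1,0,-0.2],0],[[0.1,0,-0.2],0]]'
python3 - <<'E'
from h import *
d=snap("wrist"); np.save("w3.npy",d,allow_pickle=True); crop(d,150,0,260,200,3,"pics/w3.png"); go(bed(0,0,.3),BY)
E
```

```text
time_s: 6.65
tcp_pos: [0.5317, -0.0275, 0.2042]
eef_rot: [0.997, 0.073, 0.001, -0.0]
wrist_force: [1.4, -0.8, -0.1]
grip_width: 0.0005
time_s: 7.02
tcp_pos: [0.5508, -0.0247, 0.2413]
eef_rot: [0.997, 0.073, -0.0, 0.0]
wrist_force: [-0.7, -1.0, -1.1]
grip_width: 0.0005
now [ 0.5503 -0.0248  0.2407] yaw 0.1468 F [ 0.5  0.9 -0.2] t 7.075 w 0.0007491598309849227
to [ 0.6149 -0.0168  0.3   ] row [ 0.325  0.007 -0.297] turn 0.002
```

View pics/w3.png

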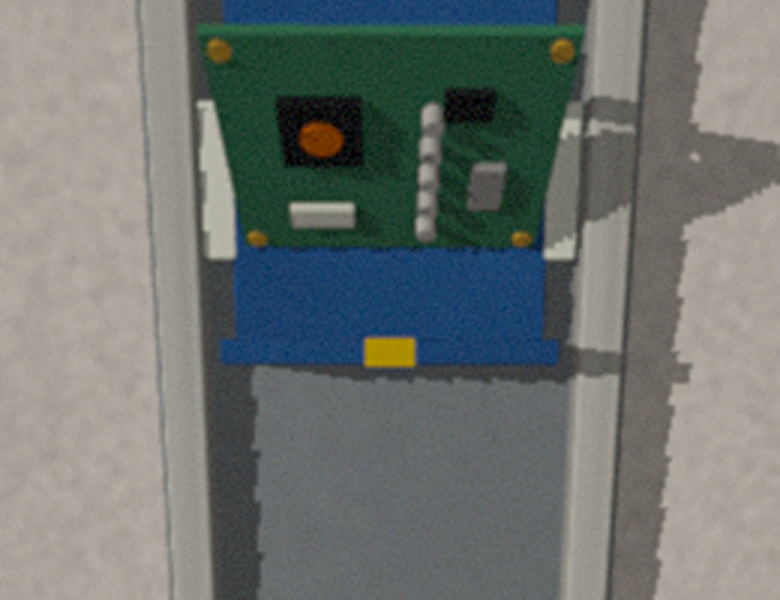

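```bash
python3 - <<'E'
from h import *
w=np.load("w3.npy",allow_pickle=True).item()
f=lambda u,v,z: atz(w,(150+u/3-.33,v/3-.33),z)
def bx(p): q=(p-BO)[:2]; return np.round([q@[np.cos(BY),np.sin(BY)],q@[-np.sin(BY),np.cos(BY)]],4)
c=f(320,131,.0769); print("chip",c,bx(c),"expect",bx(bed(.0633,.02)))
p=f(390,366,.058);print("plate rear",p,bx(p), "rail mid", bx((f(208,400,.026)+f(572,400,.026))/2),bx((f(185,0,.026)+f(594,0,.026))/2))
L,Rr=f(200,28,.102),f(583,30,.102); print("board top",bx(L),bx(Rr))
go([.42,-.256,.24],-.161)
E
```

```text
chip [0.6777973 0.0130559 0.0769   ] [0.0666 0.0205] expect [0.0633 0.02  ]
plate rear [ 0.61529262 -0.01663402  0.058     ] [0.0004 0.0001] rail mid [-0.0123  0.    ] [0.1147 0.0004]
board top [0.0862 0.0495] [ 0.0858 -0.0495]
now [ 0.5503 -0.0248  0.2407] yaw 0.1468 F [ 0.5  0.9 -0.2] t 7.075 w 0.0007491598309849227
to [ 0.42  -0.256  0.24 ] row [-0.814  1.048  0.004] turn 0.294
```

```bash
python3 -m jog '[[[-0.2,0.25,0],0.06],[[-0.4,0.5,0],0.12],[[-0.6,0.75,0],0.18],[[-0.81,1,0],0.24],[[-0.81,1,0],0.294]]' 1
python3 -m jog '[[[0,0,0],0],[[0,0,0],0]]'
python3 - <<'E'
from h import *
d=snap("wrist"); np.save("w4.npy",d,allow_pickle=True); crop(d,180,0,200,200,3,"pics/w4.png"); go([.5,-.27,.2],-.161)
t=snap("top"); np.save("t4.npy",t,allow_pickle=True); crop(t,240,118,110,75,5,"pics/t4.png")
a=cv2.imread("pics/w4.png");b=cv2.imread("pics/t4.png")
b=cv2.copyMakeBorder(b[:, :200] if 0 else cv2.resize(b,(200*550//550,int(375*200/550))),0,0,0,0,0)
E
```

```text
time_s: 7.7
tcp_pos: [0.4162, -0.2502, 0.2403]
eef_rot: [0.996, -0.085, -0.002, 0.0]
wrist_force: [-0.2, 1.3, -0.0]
grip_width: 0.047
time_s: 7.95
tcp_pos: [0.4202, -0.2452, 0.2411]
eef_rot: [0.997, -0.079, -0.001, -0.0]
wrist_force: [-0.6, 0.2, 0.1]
grip_width: 0.0671
now [ 0.4204 -0.2451  0.2413] yaw -0.1582 F [-0.5  0.   0.7] t 8.0 w 0.07126690232509855
to [ 0.5  -0.27  0.2 ] row [0.413 0.061 0.206] turn 0.003
```

View pics/w4.png

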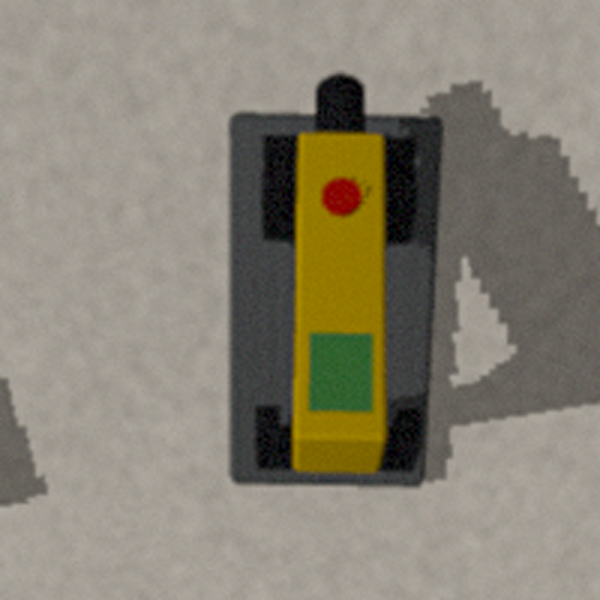

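View pics/t4.png

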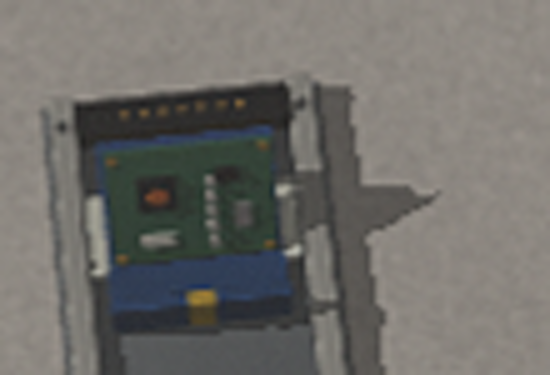

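```bash
python3 - <<'E'
from h import *
np.set_printoptions(precision=4,suppress=True)
w=np.load("w4.npy",allow_pickle=True).item()
f=lambda u,v,z: atz(w,(180+u/3-.33,v/3-.33),z)
A,B,C,D=f(231,113,.012),f(441,120,.012),f(231,485,.012),f(421,485,.012)
print(A,B,C,D,np.linalg.norm(A-C),np.linalg.norm(C-D),"yawL",np.arctan2(*(A-C)[[1,0]]),(A+C)/2+ .0375*np.array([np.sin(-.161),-np.cos(-.161),0]))
F=f(341,133,.0628);Rr=f(339,438,.1128); d=F-Rr; print("front",F,"rear",Rr,np.hypot(*d[:2]),"yaw",np.arctan2(d[1],d[0]))
y=-.161; print("thermo origin",(F+Rr)/2-.0065*np.array([np.cos(y),np.sin(y),0]))
E
```

```text
[ 0.5705 -0.2462  0.012 ] [ 0.5567 -0.3177  0.012 ] [ 0.4435 -0.2235  0.012 ] [ 0.432 -0.295  0.012] 0.12899253487063708 0.07246272679909227 yawL -0.17714838098044705 [ 0.501  -0.2719  0.012 ]
front [ 0.5494 -0.2795  0.0628] rear [ 0.4648 -0.2643  0.1128] 0.0859264255943575 yaw -0.17742521338428235
thermo origin [ 0.5007 -0.2708  0.0878]
```

```bash
python3 -c "
from h import *
go([.501,-.2713,.16],-.172)"
```

```text
now [ 0.4205 -0.2451  0.2414] yaw -0.1583 F [-0.4 -0.4  0.3] t 8.05 w 0.07490630174029791
to [ 0.501  -0.2713  0.16  ] row [0.418 0.066 0.407] turn 0.013
```

```bash
python3 -m jog '[[[0.2,0.033,0],0.013],[[0.418,0.066,0.1],0.013],[[0.418,0.066,0.3],0.013],[[0.418,0.066,0.407],0.013],[[0.418,0.066,0.407],0.013]]' 1
python3 -c "
from h import *
go([.501,-.2713,.072],-.172)"
```

```text
time_s: 8.68
tcp_pos: [0.4998, -0.2713, 0.1586]
eef_rot: [0.996, -0.086, -0.002, -0.001]
wrist_force: [0.5, 0.5, 0.5]
grip_width: 0.0876
now [ 0.4998 -0.2713  0.1586] yaw -0.1728 F [0.5 0.5 0.5] t 8.675 w 0.08764393471948234
to [ 0.501  -0.2713  0.072 ] row [ 0.007 -0.     0.433] turn -0.001
```

```bash
python3 -m jog '[[[0.005,0,0.12],0],[[0.005,0,0.24],0],[[0.005,0,0.36],0],[[0.005,0,0.433],0],[[0.005,0,0.433],0]]'
python3 -m jog '[[[0,0,0],0],[[0,0,0],0],[[0,0,0],0],[[0,0,0],0],[[0,0,0],0]]' 0.1
python3 -m jog '[[[0,0,0],0],[[0,0,0],0]]'
python3 -c "
from h import *
go([.501,-.2713,.072],-.172)"
```

```text
time_s: 9.3
tcp_pos: [0.5015, -0.2726, 0.0737]
eef_rot: [0.996, -0.087, -0.0, -0.0]
wrist_force: [0.0, 0.7, -0.4]
grip_width: 0.0878
time_s: 9.93
tcp_pos: [0.5014, -0.2729, 0.0739]
eef_rot: [0.996, -0.087, 0.0, 0.0]
wrist_force: [-1.2, 0.8, 0.4]
grip_width: 0.0413
time_s: 10.18
tcp_pos: [0.5015, -0.2728, 0.0738]
eef_rot: [0.996, -0.087, -0.0, -0.0]
wrist_force: [0.7, 0.2, -0.1]
grip_width: 0.0258
now [ 0.5015 -0.2728  0.0738] yaw -0.1748 F [ 0.7  0.2 -0.1] t 10.175 w 0.025784351847660356
to [ 0.501  -0.2713  0.072 ] row [-0.004 -0.007  0.009] turn -0.003
```

```bash
python3 -m jog '[[[0,0,-0.1],0],[[0,0,-0.3],0],[[0,0,-0.55],0],[[0,0,-0.8],0],[[0,0,-0.8],0]]'
python3 - <<'E'
from h import *
go(bed(-.035,.02,.21),BY)
d=snap("side"); np.save("s5.npy",d,allow_pickle=True)
e=snap("wrist"); np.save("w5.npy",e,allow_pickle=True)
T=np.array(readout.sense()["tcp_pos"]); yw=yaw(readout.sense()["eef_rot"])
px=proj(d,[T])[0]; print("tcp px",px)
x0,y0=int(px[0])-50,int(px[1])-50
crop(d,x0,y0,100,100,4,"pics/a.png"); crop(e,180,160,200,200,2,"pics/b.png"); print(x0,y0)
cv2.imwrite("pics/ab.png",np.hstack([cv2.imread("pics/a.png"),cv2.imread("pics/b.png")]))
X=np.array([np.cos(yw)*.866,np.sin(yw)*.866,-.5]); o=T+[0,0,.004]
for n,k in (("nose",.075),("tail",-.05)):print(n,proj(d,[o+k*X]),proj(e,[o+k*X]))
E
```

```text
time_s: 10.8
tcp_pos: [0.5033, -0.2737, 0.2379]
eef_rot: [0.996, -0.087, 0.003, 0.001]
wrist_force: [-0.0, -0.2, -1.8]
grip_width: 0.0259
now [ 0.5033 -0.2737  0.2379] yaw -0.175 F [-0.  -0.2 -1.8] t 10.8 w 0.02591056744113364
to [ 0.5774 -0.0021  0.21  ] row [ 0.127 -1.402  0.137] turn -0.306
tcp px [312.79544564 124.21194202]
262 74
nose [[293.32299295 129.07686098]] [[277.34224349 131.19087511]]
tail [[326.90067378 118.56870643]] [[277.28348052 385.86669638]]
```

View pics/ab.png

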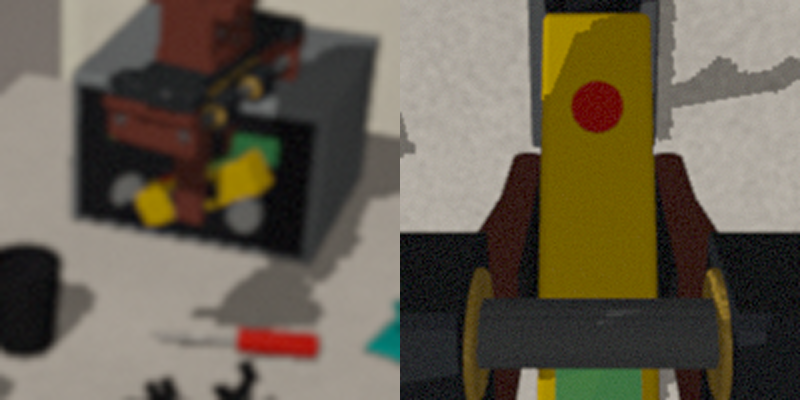

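```bash
python3 - <<'E'
from h import *
e=np.load("w5.npy",allow_pickle=True).item(); T=np.array([.5033,-.2737,.2379]); yw=-.175
for pit in (25,30,35):
  c,s=np.cos(np.radians(pit)),np.sin(np.radians(pit)); h=np.array([np.cos(yw),np.sin(yw),0]); X=h*c-[0,0,s]; Z=h*s+np.array([0,0,c]); Y=np.cross(Z,X)
  for dz in (.002,.004):
    o=T+[0,0,dz]; print(pit,dz,proj(e,[o+.05*X+.013*Z+.013*Y,o+.05*X+.013*Z-.013*Y]).round(1).tolist())
E
echo obs: left 180+72=252,right 180+126=306, v 167
```

```text
25 0.002 [[250.1, 160.7], [306.2, 160.7]]
25 0.004 [[249.7, 161.4], [306.5, 161.3]]
30 0.002 [[250.9, 161.6], [305.4, 161.5]]
30 0.004 [[250.6, 162.2], [305.7, 162.1]]
35 0.002 [[251.7, 163.2], [304.6, 163.1]]
35 0.004 [[251.4, 163.8], [305.0, 163.7]]
obs: left 180+72=252,right 180+126=306, v 167
```

```bash
python3 -m jog '[[[0,-0.2,0],-0.06],[[0.03,-0.45,0],-0.12],[[0.05,-0.7,0],-0.18],[[0.06,-0.95,0],-0.25],[[0.06,-1,0],-0.306]]'
python3 -m jog '[[[0,0,0],0],[[0,0,0],0]]'
python3 -c "
from h import *
go(bed(-.034,.02,.19),BY)"
```

```text
time_s: 11.52
tcp_pos: [0.5475, -0.0736, 0.2319]
eef_rot: [0.997, 0.077, -0.001, -0.001]
wrist_force: [-0.9, -0.8, -1.2]
grip_width: 0.0258
time_s: 11.78
tcp_pos: [0.5474, -0.08, 0.233]
eef_rot: [0.997, 0.071, -0.001, 0.0]
wrist_force: [1.0, 0.4, -2.3]
grip_width: 0.026
now [ 0.5474 -0.08    0.233 ] yaw 0.1421 F [ 1.   0.4 -2.3] t 11.775 w 0.025975001841558466
to [ 0.5784 -0.0019  0.19  ] row [ 0.209 -0.365  0.214] turn -0.003
```

```bash
python3 -m jog '[[[0.1,-0.18,0],-0.003],[[0.209,-0.365,0.07],-0.003],[[0.209,-0.365,0.14],-0.003],[[0.209,-0.365,0.214],-0.003],[[0.209,-0.365,0.214],-0.003]]'
python3 -c "
from h import *
go(bed(-.034,.02,.131),BY)"
```

```text
time_s: 12.4
tcp_pos: [0.5777, -0.002, 0.1895]
eef_rot: [0.997, 0.073, -0.002, 0.0]
wrist_force: [-0.8, -0.8, -0.6]
grip_width: 0.0257
now [ 0.5777 -0.002   0.1895] yaw 0.1458 F [-0.8 -0.8 -0.6] t 12.4 w 0.025707678138298114
to [ 0.5784 -0.0019  0.131 ] row [ 0.004 -0.     0.292] turn 0.001
```

```bash
python3 -m jog '[[[0.004,0,0.08],0],[[0.004,0,0.16],0],[[0.004,0,0.24],0],[[0.004,0,0.292],0],[[0.004,0,0.292],0]]'
python3 -m jog '[[[0,0,0],0],[[0,0,0],0],[[0,0,0],0]]'
python3 - <<'E'
from h import *
go(bed(-.034,.02,.131),BY)
e=snap("wrist"); np.save("w6.npy",e,allow_pickle=True); crop(e,180,0,200,180,3,"pics/w6.png")
s=readout.sense();T=np.array(s["tcp_pos"]);yw=yaw(s["eef_rot"]); o=T+[-.001,0,.0035]; X=np.array([np.cos(yw)*.866,np.sin(yw)*.866,-.5])
a=proj(e,[o+.075*X,o+.115*X,bed(.0645,.02,.0769)]); print((a-[180,0])*3)
E
```

```text
time_s: 13.02
tcp_pos: [0.579, 0.0004, 0.1315]
eef_rot: [0.997, 0.074, -0.001, -0.0]
wrist_force: [-0.1, -0.4, -1.3]
grip_width: 0.026
time_s: 13.4
tcp_pos: [0.5799, 0.0004, 0.1331]
eef_rot: [0.997, 0.074, 0.0, 0.0]
wrist_force: [-0.6, 0.2, -0.7]
grip_width: 0.0259
now [5.799e-01 4.000e-04 1.331e-01] yaw 0.1487 F [-0.6  0.2 -0.7] t 13.4 w 0.025872785675353244
to [ 0.5784 -0.0019  0.131 ] row [-0.009  0.01   0.01 ] turn 0.004
[[292.27387654 393.58053243]
 [292.39110645 201.17375114]
 [305.87002448 212.77947239]]
```

View pics/w6.png

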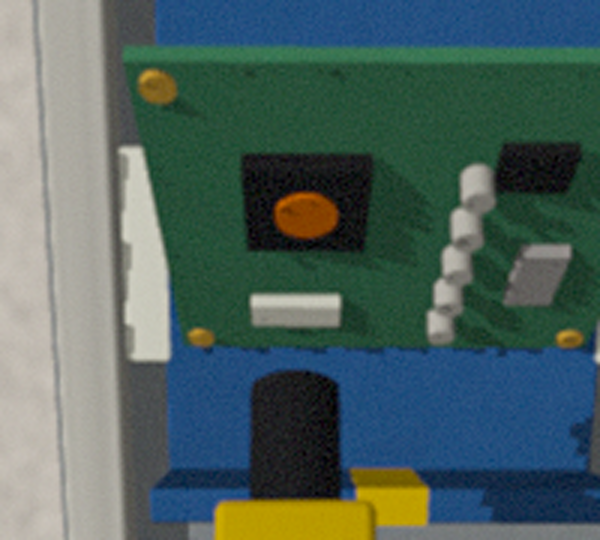

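```bash
python3 -m jog '[[[-0.004,0.012,0.006],0.004],[[-0.004,0.012,0.006],0.004],[[-0.004,0.012,0.006],0.004]]'
python3 - <<'E'
from h import *
go(bed(-.034,.02,.132),BY)
s=readout.sense();T=np.array(s["tcp_pos"]);yw=yaw(s["eef_rot"]); o=T+[-.001,0,.0035]; X=np.array([np.cos(yw)*.866,np.sin(yw)*.866,-.5])
for cx in (.0633,.0666):
  c=bed(cx,.02,.0769)-(o+.075*X); print("dist",c@X,"miss",np.round(c-(c@X)*X,4))
E
```

```text
time_s: 13.82
tcp_pos: [0.5791, -0.0022, 0.1314]
eef_rot: [0.997, 0.072, -0.0, -0.0]
wrist_force: [-0.6, -0.2, -1.4]
grip_width: 0.0259
now [ 0.5791 -0.0022  0.1314] yaw 0.1444 F [-0.6 -0.2 -1.4] t 13.825 w 0.02591477500487219
to [ 0.5784 -0.0019  0.132 ] row [-0.004 -0.002 -0.003] turn -0.001
dist 0.038502695650665386 miss [-0.0008  0.0002 -0.0013]
dist 0.041360495139612895 miss [0.     0.0003 0.0002]
```

```bash
Z='' ; python3 -m jog '[[[0,0,0],0],[[0,0,0],0],[[0,0,0],0],[[0,0,0],0],[[0,0,0],0]]'
python3 -m jog '[[[0,0,0],0],[[0,0,0],0],[[0,0,0],0],[[0,0,0],0],[[0,0,0],0]]' | head -2
python3 -m jog '[[[0,0,0],0],[[0,0,0],0],[[0,0,0],0],[[0,0,0],0],[[0,0,0],0]]'|head -2
python3 -m jog '[[[0,0,0],0],[[0,0,0],0],[[0,0,0],0],[[0,0,0],0],[[0,0,0],0]]'|head -2
python3 -m jog '[[[0,0,0],0],[[0,0,0],0],[[0,0,0],0],[[0,0,0],0],[[0,0,0],0]]'|head -2
python3 -m jog '[[[0,0,-0.1],0],[[0,0,-0.25],0],[[0,0,-0.4],0],[[0,0,-0.53],0],[[0,0,-0.53],0]]'
python3 -c "
from h import *
go([.5015,-.2728,.235],-.1748)"
```

```text
time_s: 14.45
tcp_pos: [0.5792, -0.0021, 0.1315]
eef_rot: [0.997, 0.072, 0.0, -0.0]
wrist_force: [-0.3, -0.1, -1.3]
grip_width: 0.0258
time_s: 15.08
tcp_pos: [0.5792, -0.0021, 0.1315]
time_s: 15.7
tcp_pos: [0.5792, -0.0021, 0.1314]
time_s: 16.32
tcp_pos: [0.5792, -0.0021, 0.1314]
time_s: 16.95
tcp_pos: [0.5792, -0.0021, 0.1314]
time_s: 17.58
tcp_pos: [0.5802, -0.002, 0.2393]
eef_rot: [0.997, 0.072, 0.002, 0.0]
wrist_force: [0.1, 1.0, -1.3]
grip_width: 0.026
now [ 0.5802 -0.002   0.2393] yaw 0.1444 F [ 0.1  1.  -1.3] t 17.575 w 0.02602251984112507
to [ 0.5015 -0.2728  0.235 ] row [-0.585  1.283  0.02 ] turn 0.305
```

```bash
python3 -m jog '[[[-0.1,0.2,0],0.06],[[-0.2,0.45,0],0.12],[[-0.32,0.7,0],0.18],[[-0.45,0.95,0],0.25],[[-0.45,0.98,0],0.305]]'
python3 -m jog '[[[0,0,0],0],[[0,0,0],0]]'
python3 -c "
from h import *
go([.5015,-.2728,.17],-.1748)"
```

```text
time_s: 18.2
tcp_pos: [0.5154, -0.2142, 0.2357]
eef_rot: [0.996, -0.092, -0.001, 0.001]
wrist_force: [-0.1, 0.9, -1.7]
grip_width: 0.0257
time_s: 18.45
tcp_pos: [0.5183, -0.2078, 0.2366]
eef_rot: [0.996, -0.086, -0.001, -0.0]
wrist_force: [0.9, 0.3, -1.6]
grip_width: 0.0258
now [ 0.5183 -0.2078  0.2366] yaw -0.172 F [ 0.9  0.3 -1.6] t 18.45 w 0.025817474221320337
to [ 0.5015 -0.2728  0.17  ] row [-0.027  0.335  0.333] turn 0.003
```

```bash
python3 -m jog '[[[-0.015,0.18,0],0.003],[[-0.027,0.335,0.05],0.003],[[-0.027,0.335,0.18],0.003],[[-0.027,0.335,0.333],0.003],[[-0.027,0.335,0.333],0.003]]'
python3 -m jog '[[[0,0,0],0],[[0,0,0],0]]' | head -2
python3 -c "
from h import *
go([.501,-.2726,.10],-.1748)"
```

```text
time_s: 19.08
tcp_pos: [0.5003, -0.2723, 0.1686]
eef_rot: [0.996, -0.088, -0.002, -0.001]
wrist_force: [-0.0, -0.0, -2.1]
grip_width: 0.0258
time_s: 19.32
tcp_pos: [0.5022, -0.274, 0.1722]
now [ 0.5022 -0.274   0.1722] yaw -0.1773 F [ 0.2 -0.6 -1.6] t 19.325 w 0.02617971372445627
to [ 0.501  -0.2726  0.1   ] row [-0.008 -0.006  0.361] turn -0.002
```

```bash
python3 -m jog '[[[-0.008,-0.006,0.1],-0.002],[[-0.008,-0.006,0.22],-0.002],[[-0.008,-0.006,0.34],-0.002],[[-0.008,-0.006,0.361],-0.002],[[-0.008,-0.006,0.361],-0.002]]' | head -2
python3 -m jog '[[[0,0,0],0],[[0,0,0],0]]' | head -2
python3 -c "
from h import *
go([.501,-.2727,.0745],-.1748)"
```

```text
time_s: 19.95
tcp_pos: [0.5006, -0.2728, 0.0995]
time_s: 20.2
tcp_pos: [0.5005, -0.2729, 0.0996]
now [ 0.5005 -0.2729  0.0996] yaw -0.176 F [ 0.1 -0.8 -2.2] t 20.2 w 0.025915725595736506
to [ 0.501  -0.2727  0.0745] row [ 0.002 -0.001  0.125] turn -0.001
```

```bash
python3 -m jog '[[[0.002,0,0.03],0],[[0.002,0,0.06],0],[[0.002,0,0.09],0],[[0.002,0,0.11],0],[[0.002,0,0.12],0]]'
python3 -m jog '[[[0,0,0.005],0],[[0,0,0.005],0],[[0,0,0.005],0]]'
```

```text
time_s: 20.82
tcp_pos: [0.5004, -0.2727, 0.0744]
eef_rot: [0.996, -0.088, -0.0, -0.0]
wrist_force: [0.0, 0.3, 4.3]
grip_width: 0.026
time_s: 21.2
tcp_pos: [0.501, -0.2729, 0.0741]
eef_rot: [0.996, -0.088, 0.001, 0.0]
wrist_force: [1.9, -1.3, 2.7]
grip_width: 0.0256
```

Wrist force shows the thermometer resting in the cradles. I'll open the gripper, go straight up and then move clear.

```bash
python3 -m jog '[[[0,0,0],0],[[0,0,0],0],[[0,0,0],0],[[0,0,0],0],[[0,0,0],0]]' 1
python3 -m jog '[[[0,0,0],0],[[0,0,0],0]]'|tail -1
python3 -m jog '[[[0,0,-0.15],0],[[0,0,-0.35],0],[[0,0,-0.6],0],[[0,0,-0.85],0],[[0,0,-0.85],0]]'
python3 -m jog '[[[-0.2,0.1,0],0],[[-0.4,0.3,0],0],[[-0.4,0.5,0],0],[[-0.4,0.5,0],0],[[-0.4,0.5,0],0]]'
python3 - <<'E'
from h import *
t=snap("top"); e=snap("wrist")
crop(t,240,128,150,118,4,"pics/a.png"); s=snap("side"); 
a=cv2.imread("pics/a.png"); b=cv2.resize(s["pixels"][130:260,170:360,::-1],None,fx=1,fy=1)
crop(s,270,150,70,52,2.8,"pics/b.png"); b=cv2.imread("pics/b.png")
c=np.zeros((a.shape[0],200,3),np.uint8); c[:b.shape[0],:b.shape[1]]=b[:, :200]
cv2.imwrite("pics/fin.png",np.hstack([a,c]))
E
```

```text
time_s: 21.82
tcp_pos: [0.5003, -0.2727, 0.0736]
eef_rot: [0.996, -0.088, -0.0, 0.0]
wrist_force: [0.1, -0.1, -1.0]
grip_width: 0.0718
grip_width: 0.0873
time_s: 22.7
tcp_pos: [0.5024, -0.2735, 0.248]
eef_rot: [0.996, -0.088, 0.004, 0.001]
wrist_force: [0.7, 0.3, -0.3]
grip_width: 0.088
time_s: 23.32
tcp_pos: [0.4041, -0.3563, 0.2428]
eef_rot: [0.996, -0.088, -0.0, -0.001]
wrist_force: [-0.1, -0.1, 0.2]
grip_width: 0.0876
```

View pics/fin.png

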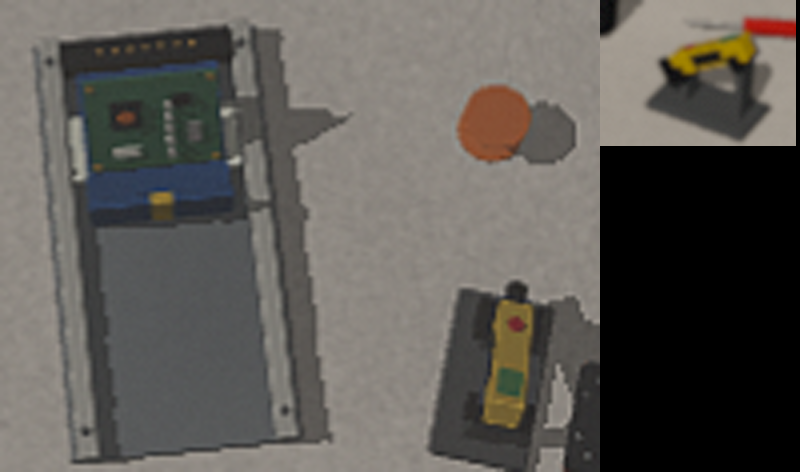

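The final view shows the sled flush against the stop. The thermometer lies in both cradles, nose forward and down as before, and the spool is where it was. The gripper is clear.

```bash
python3 -m jog '[[[0,0,0],0],[[0,0,0],0]]'; python3 -c "
from bench import hand_in
print(hand_in())"
```

```text
time_s: 23.72
tcp_pos: [0.4044, -0.3567, 0.2437]
eef_rot: [0.996, -0.087, 0.0, -0.0]
wrist_force: [-0.4, 0.7, 0.5]
grip_width: 0.0878
the job is handed in; nothing more can be done
None
```

I pushed the sled home, held the thermometer on the orange-dot chip for over 3 s, laid it back in its stand and handed in at about 24 s.

- **Sled:** it hit a hard stop within about 1 mm of the predicted home position, and the wrist force rose to about 23 N. The last top view shows it flush against the stop block.
- **Aim:** the nose was an estimated 38–41 mm from the chip, with the line of sight about 1–2 mm off its centre. The tool moved only about 0.1 mm during the hold. There was no sign of contact with the board or sled.
- **Return:** the last top and side views show the thermometer in both cradles, nose forward and down as it started. The gripper was clear of everything.

**Checks that disagreed:** the top and wrist cameras placed the bed 3–5 mm apart. I used a compromise, and the wrist view after the push matched it to about 0.5 mm. The wrist camera still put the chip about 3 mm further along the slide than the nominal position, which is why the nose distance is a range.

**Not fully checked:** one top view during the push was blocked by the arm, so I relied on force there. Of the bystanders, I only looked closely at the solder spool at the end; the arm's path stayed away from the others.

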